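# Park the index plunger and run the drilling slide out

## Task

On the green drilling jig, pull up the orange spring plunger knob and twist it counter-clockwise (seen from above) until it meets its stop, then let it down into its rest notch so that it stays retracted by itself. Feel for the stops and never force the knob against them. Then move the freed slide with the flange (its black post is the handle) all the way out to its end, leaving the knob parked and the loose things beside the jig where they are.

Things in the scene. Friction and masses are not known exactly. Their poses are not given: they have to be found in the camera images.
- jig: Fixed drilling jig: green bed 150 (x) x 300 (y) x 12 mm, rails along its y. Origin on the worktop, z up; the bed spans y -130 to +170 mm. A green bridge (146 mm along x, 40 along y, top 46 mm above the worktop) crosses the slide at y = -80 mm; the plunger's upright axis goes through its middle, (0, -80) mm.
- crown (a point): Centre of the crown of small blocks round the knob's stem, 14 to 22 mm from the axis, fixed on the bridge, at its top, 70 mm above the worktop: fingertips must stay above it. Counter-clockwise from above the cross pin meets the deep slot (0, engaged), a level land (steel, a small gap, then brass), the rest notch, then at once a red stop wall. Clockwise from the slot a fixed wall.
- ring_level (a point): Point on the axis at the land's height, 61 mm above the worktop, where no angle can be read. The brass-and-red part is clamped at a different angle each time: the stop is met after 0.8 to 1.45 rad of turn, where exactly must be felt or seen. A pin at the red wall is over the notch; its floor is 3 mm below the land and it leaves about 0.1 rad of play.
- knob_grip (a point): Grip point of the orange wing knob, on the axis, 95 mm above the worktop at the start; moves and turns with the knob. The wing is a flat bar 44 mm long (this point's x, at the start the jig's x), 14 mm thick (its y), from 21 mm below this point to 11 mm above it; z up. Pinch it across the 14 mm from above.
- plunger (a joint): Lift of the knob in m: 0 engaged (slide locked), 0.007 resting in the notch, 0.010 resting on the land, 0.0135 at the solid top stop. A spring pulls it down, 7 N at 0 and 11 N at the top stop; let go elsewhere it springs down. The slide is free above 0.005.
- knob (a joint): Turn of the knob in rad, 0 at the start, positive counter-clockwise from above. It can leave the slot only when lifted more than 10 mm. Friction about 0.04 N m.
- cross_pin: Thin steel cross pin (4 mm thick, 44 mm long, along the wing, 42 mm below the grip point) in the knob's stem, with the stem's inner stop shoulder. Origin on the axis, at worktop level plus the lift. It bears all loads on land, notch, walls and top stop and stands 30 N: at most about 0.35 N m of twist against a wall, or 35 N of pull (the spring's 11 N included) at the top stop, less for both at once.
- carriage (a joint): Travel of the slide in m along the jig's +y: 0 locked by the pin, 0.070 fully out at its end stop. Friction 2 N; it stays where it is left.
- handle (a point): Point on the slide's black upright handle post, 17 mm thick, 60 mm above the worktop; the post's top is at 72 mm, the slide's face at 30 mm (post foot 26 mm wide, to 34 mm). Starts at (0, 76) mm in the jig's frame, same axes, moves with the slide. The grey flange (94 mm wide, top at 50 mm) has its edge 37 mm to the -y side of the post's centre.
- hex_nut: Loose M20 nut, 34 mm, grey, 16 mm high, on the worktop beside the jig; leave alone. Origin under its centre.
- bolt: Loose bolt, 90 mm long, 24 mm high, lying on the worktop beside the jig; leave alone. Origin under its centre.
- fuse_box: Loose small yellow carton 47x62x26 mm on the worktop behind the jig; leave alone. Origin under its centre.

How it is judged:
By the outcome, as a careful person would: the job done as asked, in the order asked, and still so for the second after the job is handed in, with the robot touching nothing.
It also fails if it takes over 72 s, if anything falls off the work surface, if the arm or the gripper's body presses on something with over 40 N, if the wrist force passes 120 N, or if a joint passes its speed limit or range.

## Robot

A 6-joint arm with a two-finger parallel gripper is mounted at the origin on a cart in front of the work surface, level with it; the furniture and walls round the work are solid. World frame = base frame: x ahead of the robot, y to its left, z up, the work surface at z = 0. Lengths are in m, angles in degrees, forces in N, time in s.
With the tool pointing down it reaches from about 0.25 to 0.8 m from the base axis. Payload 3.9 kg.
Tool frame: the origin (TCP) lies midway between the tips of the shut fingers; the grasp point (between the pads) lies 19 mm behind it; z points along the fingers, y is the line along which they close (so a half turn about z gives the same grasp; the last joint's range is limited). The gripper opens to 85 mm and grips with 20 to 120 N. Pads are 22 mm wide; open, the fingers measure 114 mm over their backs; the gripper's body (76 mm by 85 mm) begins 54 mm behind the grasp point. The pads swing forward as they close: fully open they stand 13 mm farther back than shut.
Start: joints at [67.437, 14.897, -7.913, 67.191, 0, 90], TCP at [0.201, 0.485, 0.231] pointing down, gripper open.
Joint ranges: [-159.42, 159.42], [-47.68, 98.78], [-73.54, 78.23], [-108.79, 121.32], [-90, 84.71], [-180, 180]. Speed limits (degrees/s): [147.25, 147.25, 180, 180, 180, 180].

## Interface

Orientations are given as [roll, pitch, yaw] about the fixed x, y, z axes, in that order (R = Rz(yaw) Ry(pitch) Rx(roll)).
In Python, from rig import ctrl gives the robot as it stands.
- The arm moves only by the tool carry_out, never from a script. Its argument "moves" is a list that holds one entry, the list of rows, each a list of 5 numbers: the shift along the tool's x, y, z in units of 250 mm (1.0 is 250 mm), then the turn about the tool's z in units of 60 degrees (1.0 is 60 degrees), then the opening, from -1 (shut) to 1 (fully open). A call has 1 to 5 rows; each row is the pose to reach, as a shift and turn from the pose commanded when the call began, along the tool's axes at that moment; what a row does not reach only later rows make up. A row lasts 1/12 s, in which the tool goes at most 41.7 mm and 7.16 degrees, less where a joint would pass 70% of its speed; a pose out of reach is approached as far as the arm can. A call with a number of a shift or a turn outside -1 to 1 is refused whole. A call with a gripper value outside its range is refused whole. The fingers move at their own pace and stop on an object; the grip force is fixed at half the most. Time passes only in rows, so rows that repeat a pose let the fingers close. It gives the time, the measured TCP pose, the force and the opening at its end, in the units of the state.
- ctrl.state(): the state, without advancing time (a new reading comes with each control period).
- ctrl.snapshot(name): name is "scene" or "top"; returns a dict with "img" (384x512x3 uint8, red, green, blue), "depth" (384x512 float32, m along the optical axis (not along the pixel's ray), 0 where there is no reading), "fx", "fy", "cx", "cy" (pixels), "k1" (the pictures are not rectified: a ray, as slopes to the right and down, at radius r is drawn at 1 + k1 r^2 times it, then the intrinsics apply), "R" (3x3) and "t" (3): a world point X has camera coordinates R X + t. Camera axes: x right, y down, z forward; pixel columns grow to the right and rows downward; lengths in m; the calibration is good to about 2 mm. A picture is of the moment at which its call begins.
- ctrl.job_done(): hands the job in, once; it reports no verdict.
The state is a dict: "clock": time; "joint_pos": joint angles; "qd": joint speeds; "joint_torque": joint torques, N m; "position": TCP position; "orientation": TCP orientation; "contact_force": force on the tool from outside, world axes, zero at the start; "moment": the same for the moment, N m; "grip_width": finger opening in m.
Only numpy, scipy, OpenCV 4.12 (cv2) and the standard library are available. Lean on these libraries where they do the work, as an engineer would, in place of code of your own. Each camera call takes 0.05 s, during which the arm holds its last target. There are 200 camera calls.

## Working session

There is one attempt and no reset: what is moved stays moved. The work goes in short steps, Python scripts to look and compute and a tool call to move; the robot and the scene stay as the last step left them, time stands still between calls to the robot, and variables do not carry over. Pictures are saved under pics/ and viewed, on a budget of 10 in all, crops included, one or two more only if the job needs it, and the job is handed in when it is done.

Besides the shell and the picture viewer there is one more tool, called after "Call:" by a JSON object that holds its "method" and its "body". carry_out: Moves the arm, as the interface text tells. Its arguments: {"type":"object","properties":{"moves":{"type":"array"}},"required":["moves"]}

```bash
mkdir -p pics; ls; cat > h.py <<'E'
import numpy as np, cv2
from rig import ctrl
def ray(s,u,v):
    x,y=(u-s["cx"])/s["fx"],(v-s["cy"])/s["fy"]
    a,b=x,y
    for _ in range(20):
        f=1+s["k1"]*(a*a+b*b); a,b=x/f,y/f
    return np.array([a,b,1.0])
def onplane(s,u,v,h):
    R,t=np.array(s["R"]),np.array(s["t"]); c=-R.T@t; d=R.T@ray(s,u,v)
    return c+d*(h-c[2])/d[2]
def proj(s,X):
    p=np.array(s["R"])@np.array(X)+np.array(s["t"]); a,b=p[0]/p[2],p[1]/p[2]; f=1+s["k1"]*(a*a+b*b)
    return a*f*s["fx"]+s["cx"], b*f*s["fy"]+s["cy"]
def save(s,n): cv2.imwrite("pics/"+n,cv2.cvtColor(s["img"],cv2.COLOR_RGB2BGR))
E
python3 - <<'E'
from h import *
print(ctrl.state())
for n in("top","scene"):
    s=ctrl.snapshot(n); save(s,n+"1.png"); np.savez(""+n+"1.npz",**s)
    print(n,s["fx"],s["k1"],-np.array(s["R"]).T@s["t"])
E
```

```text
pics
{'clock': 0.0, 'joint_pos': array([ 6.74375292e+01,  1.49387206e+01, -7.98824121e+00,  6.71918988e+01,
       -1.13321176e-03,  9.00015111e+01]), 'qd': array([-0.09842216,  0.0174215 ,  0.02410463,  0.05496453,  0.00887449,
       -0.05757261]), 'joint_torque': array([ 7.72515377e-04, -4.05671668e+01,  2.53924870e+01,  1.86886772e-02,
        2.27757864e-04, -8.37048617e-06]), 'position': array([0.2011685 , 0.48415341, 0.23042121]), 'orientation': array([-1.79881139e+02,  1.13634418e-03,  1.57436020e+02]), 'contact_force': array([-0.45876993, -0.78329329,  0.75265099]), 'moment': array([0.00754565, 0.01589755, 0.00400826]), 'grip_width': 0.08562019175880133}
top 431.3387369021519 -0.04209224548521109 [ 0.42281321 -0.01081539  0.91791285]
scene 487.71404288526736 -0.2095097848848044 [ 0.29395273 -0.61247372  0.65305634]
```

View pics/top1.png

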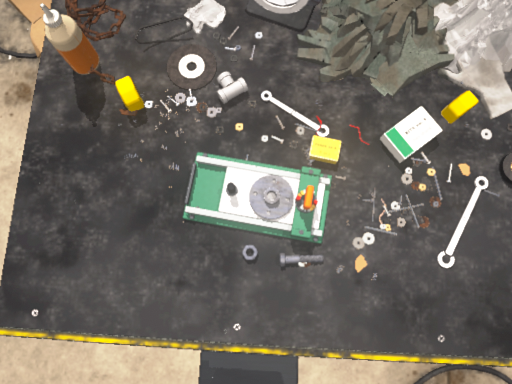

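View pics/scene1.png

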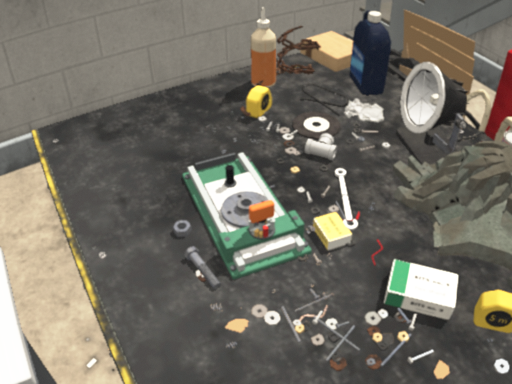

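Top view: the jig runs from about (190,190) to (330,205) px. The knob is at (309,196), the post at (232,188) and the jig's +y points to image left. The nut is at (250,253), the bolt at (300,260) and the carton at (325,149). I'll measure these next.

```bash
python3 - <<'E'
from h import *
S={n:dict(np.load(n+"1.npz")) for n in("top","scene")}
s=S["top"]; hsv=cv2.cvtColor(s["img"],cv2.COLOR_RGB2HSV)
def big(m,roi):
    k=np.zeros_like(m); k[roi[1]:roi[3],roi[0]:roi[2]]=m[roi[1]:roi[3],roi[0]:roi[2]]
    n,l,st,c=cv2.connectedComponentsWithStats(k); i=1+np.argmax(st[1:,4]); return (l==i).astype(np.uint8),st[i],c[i]
# jig via height from depth
H,W=s["depth"].shape; uu,vv=np.meshgrid(np.arange(W),np.arange(H))
R,t=s["R"],s["t"]
rs=np.array([[ray(s,u,v) for u in range(170,350)] for v in range(140,260)])
P=(rs*s["depth"][140:260,170:350,None]-t)@R
g=cv2.inRange(hsv,(60,80,30),(90,255,255))
G,st,c=big(g,(170,140,350,260)); print("green",st)
mask=np.zeros((H,W),np.uint8); mask[140:260,170:350]=(P[...,2]>0.007)
# bed hull
bm=(G>0)
n,l,stt,cc=cv2.connectedComponentsWithStats(g)
pts=np.argwhere((g>0)&(uu>180)&(uu<340)&(vv>148)&(vv<246))
w=np.array([onplane(s,u,v,0.012)[:2] for v,u in pts],np.float32)
r=cv2.minAreaRect(w*1000); print("bed rect",r, cv2.boxPoints(r))
for n_,roi in(("top",(290,170,330,225)),("scene",(235,190,290,235))):
    q=S[n_]; h=cv2.cvtColor(q["img"],cv2.COLOR_RGB2HSV)
    m,st,c=big(cv2.inRange(h,(7,150,120),(18,255,255)),roi); print(n_,"orange",st,c)
    p=np.argwhere(m)
    ww=np.array([onplane(q,u,v,0.106)[:2]*1000 for v,u in p],np.float32); print(cv2.minAreaRect(ww), ww.mean(0))
    d=q["depth"][m>0]; X=np.array([(ray(q,u,v)*q["depth"][v,u]-q["t"])@q["R"] for v,u in p]); k=X[:,2]>0.099
    print("depth pts",X[k].mean(0)*1000,X[:,2].max(),k.sum())
for n_,roi in(("top",(222,178,242,198)),("scene",(220,160,240,190))):
    q=S[n_]; h=cv2.cvtColor(q["img"],cv2.COLOR_RGB2HSV)
    m,st,c=big(cv2.inRange(h,(0,0,0),(180,255,60)),roi); print(n_,"post",st,c)
    X=np.array([(ray(q,u,v)*q["depth"][v,u]-q["t"])@q["R"] for v,u in np.argwhere(m)]); k=X[:,2]>0.066
    print(X[k].mean(0),X[:,2].max(),k.sum())
im=s["img"][140:275,175:350]; q=S["scene"]["img"][140:285,160:320]
a=cv2.resize(im,None,fx=4,fy=4,interpolation=2)[:,:,::-1]
cv2.imwrite("pics/crop.png",a)
E
```

```text
green [ 189  161   36   50 1159]
bed rect ((604.0811767578125, -1.6267547607421875), (298.0332946777344, 156.29580688476562), 83.42074584960938) [[ 509.374   -140.70804]
 [ 664.64044 -158.61603]
 [ 698.7883   137.45453]
 [ 543.5219   155.36252]]
top orange [304 186  10  24 101] [308.31683168 199.02970297]
((586.108154296875, -99.78632354736328), (16.2710018157959, 45.052677154541016), 88.86610412597656) [582.5493  -99.84896]
depth pts [ 582.45559433 -100.29453847  114.6396897 ] 0.9179128490602606 75
scene orange [249 201  25  22 379] [260.89973615 211.04485488]
((582.393310546875, -114.6709213256836), (36.85598373413086, 48.70566177368164), 85.56624603271484) [ 580.83154 -114.80847]
depth pts [ 584.66832847 -108.00926222  107.54992059] 0.6530563350278773 191Traceback (most recent call last):
  File "<stdin>", line 30, in <module>
  File "<stdin>", line 6, in big
    return _wrapfunc(a, 'argmax', axis=axis, out=out, **kwds)
    return bound(*args, **kwds)
ValueError: attempt to get argmax of an empty sequence
```

```bash
python3 - <<'E'
from h import *
S={n:dict(np.load(n+"1.npz")) for n in("top","scene")}
s=S["top"]; a=cv2.resize(s["img"][140:275,175:350],None,fx=4,fy=4,interpolation=2)
q=S["scene"]; b=cv2.resize(q["img"][150:285,170:320],None,fx=4,fy=4,interpolation=2)
cv2.imwrite("pics/crop.png",a[:,:,::-1]); cv2.imwrite("pics/crop2.png",b[:,:,::-1])
for n in S:
    q=S[n]; h=cv2.cvtColor(q["img"],cv2.COLOR_RGB2HSV)
    for (x0,y0,x1,y1) in ([(222,178,242,198)] if n=="top" else [(220,160,240,190)]):
        p=[(u,v) for v in range(y0,y1) for u in range(x0,x1) if q["depth"][v,u]>0]
        X=np.array([(ray(q,u,v)*q["depth"][v,u]-q["t"])@q["R"] for u,v in p]); k=(X[:,2]>0.063)&(X[:,2]<.08)
        print(n,"post",X[k].mean(0),X[k].min(0),X[k].max(0),k.sum())
        V=h[y0:y1,x0:x1,2]; vv,uu=np.nonzero(V<75); print("dark",uu.min()+x0,uu.max()+x0,vv.min()+y0,vv.max()+y0,V.min())
E
```

```text
top post [0.60573311 0.05313621 0.07004128] [0.59821554 0.0462067  0.0632064 ] [0.61289841 0.06091655 0.0746464 ] 56Traceback (most recent call last):
  File "<stdin>", line 12, in <module>
    return umr_minimum(a, axis, None, out, keepdims, initial, where)
ValueError: zero-size array to reduction operation minimum which has no identity
```

View pics/crop.png

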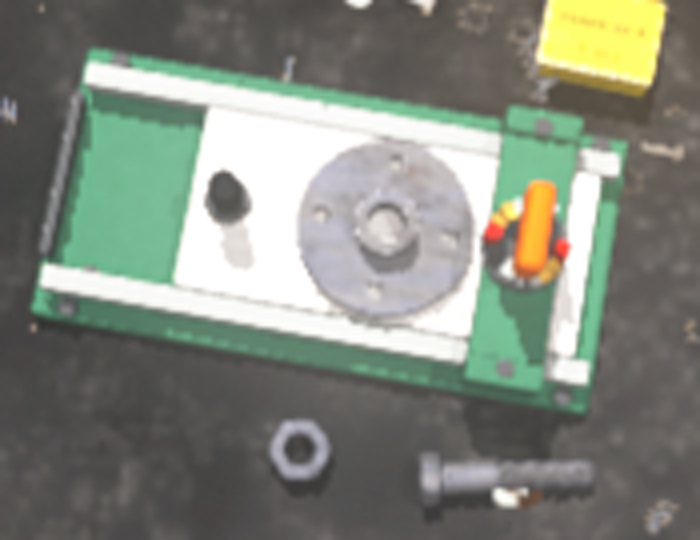

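View pics/crop2.png

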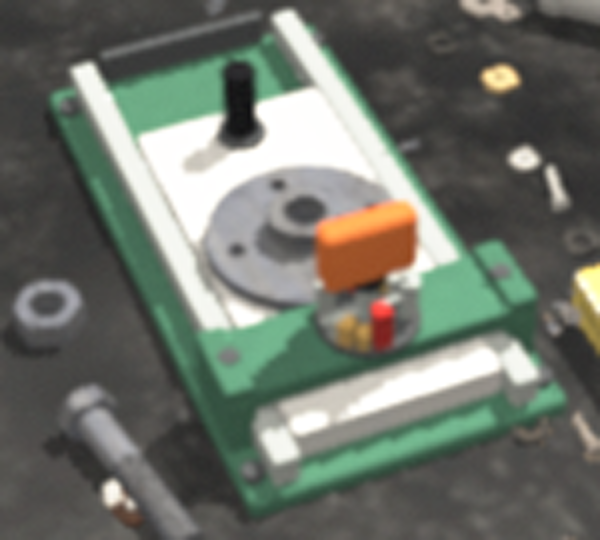

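Top crop: the wing runs (540,182) to (530,272). The red walls are at (492,230) and (563,247), about 90° CCW of the wing before allowing for their thickness. The scene crop shows the same layout, with the wing along jig x and the post clear.

```bash
python3 - <<'E'
from h import *
S={n:dict(np.load(n+"1.npz")) for n in("top","scene")}
s=S["top"]; q=S["scene"]
f=lambda s,u,v,o,h: (onplane(s,o[0]+(u+.5)/4-.5,o[1]+(v+.5)/4-.5,h)[:2]*1000).round(1)
o=(175,140);o2=(170,150)
c=np.array([f(s,*p,o,.012) for p in((90,50),(33,315),(588,410),(627,142))]); print("bed",c.tolist(),c.mean(0))
print([np.linalg.norm(c[i]-c[(i+1)%4]).round(1) for i in range(4)])
d=(c[0]+c[1]-c[2]-c[3])/2; print("yaw",np.degrees(np.arctan2(d[1],d[0]))-90)
d/=np.linalg.norm(d); org=c.mean(0)-20*d; print("knob from bed",org-80*d,"post",org+76*d)
print("bridge",[f(s,*p,o,.046).tolist() for p in((507,107),(582,115),(545,388),(466,375))],np.mean([f(s,*p,o,.046) for p in((507,107),(582,115),(545,388),(466,375))],0))
def two(a,b):
    A=[];B=[]
    for s_,(u,v),o_ in((s,a,o),(q,b,o2)):
        R,t=s_["R"],s_["t"]; cc=-R.T@t; dd=R.T@ray(s_,o_[0]+(u+.5)/4-.5,o_[1]+(v+.5)/4-.5); dd/=np.linalg.norm(dd)
        M=np.eye(3)-np.outer(dd,dd); A.append(M);B.append(M@cc)
    X=np.linalg.solve(sum(A),sum(B)); return (X*1000).round(1), [np.linalg.norm(A[i]@X-B[i])*1000 for i in(0,1)]
print("wing top pts",f(s,541,184,o,.106),f(s,532,268,o,.106))
print("post top",f(s,227,180,o,.072),f(q,238,69,o2,.072), two((227,180),(238,69)))
print("scene wing top ends",f(q,318,234,o2,.106),f(q,412,212,o2,.106))
for n,e in(("top",s),("scene",q)):
    for nm,X in(("axis106",(.587,-.101,.106)),):
        print(n,nm,proj(e,X))
print("nut",f(s,300,450,o,.016),"bolt",f(s,510,475,o,.02))
E
```

```text
bed [[690.6, 136.6], [543.1, 153.7], [510.7, -141.5], [656.7, -158.2]] [600.275  -2.35 ]
[np.float64(148.5), np.float64(297.0), np.float64(147.0), np.float64(296.7)]
yaw -6.41159429487665
knob from bed [ 589.10799726 -101.72453421] post [606.52852154  53.29973916]
bridge [[662.9, -89.4], [661.0, -128.7], [517.2, -114.5], [521.4, -74.2]] [ 590.625 -101.7  ]
wing top pts [ 609.  -101.9] [567.7 -99.1]
post top [609.2  51.9] [607.8  53. ] (array([608.2,  52.1,  72.7]), [np.float64(0.8475073315970778), np.float64(0.8475073315970778)])
scene wing top ends [567.6 -99.2] [ 607.6 -107.3]
top axis106 (np.float64(309.00374396872843), np.float64(196.76952167312874))
scene axis106 (np.float64(259.94564788822333), np.float64(204.70183573513626))
nut [480.6   7.8] bolt [ 474.1 -101.2]
```

Call:
{"method": "carry_out", "body": {"moves": [[[-0.12, -0.08, 0, 0, 1], [-0.24, -0.16, 0, 0, 1], [-0.36, -0.24, 0, 0, 1], [-0.48, -0.32, 0, 0, 1], [-0.58, -0.39, 0, 0, 1]]]}}

```text
clock: 0.52
position: [0.2984, 0.337, 0.2309]
orientation: [-179.9, 0.0, 157.4]
contact_force: [1.3, -0.5, -0.1]
grip_width: 0.0857
```

Call:
{"method": "carry_out", "body": {"moves": [[[-0.12, -0.08, 0, 0, 1], [-0.24, -0.16, 0, 0, 1], [-0.36, -0.24, 0, 0, 1], [-0.48, -0.32, 0, 0, 1], [-0.58, -0.39, 0, 0, 1]]]}}

```text
clock: 0.93
position: [0.3951, 0.1914, 0.2311]
orientation: [-180.0, 0.0, 157.4]
contact_force: [-0.9, -0.1, 0.6]
grip_width: 0.0851
```

Call:
{"method": "carry_out", "body": {"moves": [[[-0.12, -0.08, 0, 0, 1], [-0.24, -0.16, 0, 0, 1], [-0.36, -0.24, 0, 0, 1], [-0.48, -0.32, 0, 0, 1], [-0.58, -0.39, 0, 0, 1]]]}}

```text
clock: 1.35
position: [0.4918, 0.0456, 0.231]
orientation: [-180.0, -0.0, 157.4]
contact_force: [1.2, 0.9, 0.8]
grip_width: 0.085
```

Call:
{"method": "carry_out", "body": {"moves": [[[-0.12, -0.08, 0, -0.06, 1], [-0.24, -0.16, 0.05, -0.12, 1], [-0.36, -0.24, 0.1, -0.18, 1], [-0.48, -0.32, 0.15, -0.268, 1], [-0.58, -0.39, 0.2, -0.268, 1]]]}}

```text
clock: 1.77
position: [0.5883, -0.1001, 0.1802]
orientation: [-180.0, -0.0, 173.6]
contact_force: [1.0, 0.4, 0.4]
grip_width: 0.0851
```

Call:
{"method": "carry_out", "body": {"moves": [[[0, 0, 0, 0, 1], [0, 0, 0, 0, 1]]]}}

```text
clock: 1.93
position: [0.5869, -0.0991, 0.1794]
orientation: [180.0, -0.2, 173.4]
contact_force: [0.2, -0.3, 0.4]
grip_width: 0.085
```

Call:
{"method": "carry_out", "body": {"moves": [[[-0.01, -0.014, 0.1, 0, 1], [-0.01, -0.014, 0.2, 0, 1], [-0.01, -0.014, 0.3, 0, 1], [-0.01, -0.014, 0.38, 0, 1], [-0.01, -0.014, 0.404, 0, 1]]]}}

```text
clock: 2.35
position: [0.5863, -0.0998, 0.0776]
orientation: [180.0, -0.3, 173.6]
contact_force: [-0.2, 0.8, -0.1]
grip_width: 0.0855
```

Call:
{"method": "carry_out", "body": {"moves": [[[0, 0, 0, 0, -0.1], [0, 0, 0, 0, -0.3], [0, 0, 0, 0, -0.4], [0, 0, 0, 0, -0.45], [0, 0, 0, 0, -0.5]]]}}

```text
clock: 2.77
position: [0.5906, -0.1017, 0.0818]
orientation: [-180.0, 0.2, 173.5]
contact_force: [-0.0, 0.5, 0.4]
grip_width: 0.0255
```

```bash
python3 - <<'E'
from h import *
s=ctrl.snapshot("scene"); a=cv2.resize(s["img"][120:270,170:340],None,fx=4,fy=4,interpolation=2)
cv2.imwrite("pics/c3.png",a[:,:,::-1]); print(ctrl.state())
E
```

```text
{'clock': 2.8167, 'joint_pos': array([-9.78009816e+00,  2.74841972e+01, -1.19976989e+01,  5.03969045e+01,
        1.00549311e-03, -3.29571642e+00]), 'qd': array([-0.17910114,  0.25661731, -0.47839991, -0.17067858, -0.02409902,
       -0.05047562]), 'joint_torque': array([ 6.11994462e-02, -4.97822535e+01,  2.26044255e+01, -1.46838458e-02,
        2.92570374e-03,  4.00277786e-04]), 'position': array([ 0.59030945, -0.10174729,  0.08151271]), 'orientation': array([-1.79994036e+02,  1.21056762e-01,  1.73515626e+02]), 'contact_force': array([-0.50703787, -0.25818758, -0.04823247]), 'moment': array([ 0.03979298, -0.04905743, -0.01154961]), 'grip_width': 0.02109824742661677}
```

View pics/c3.png

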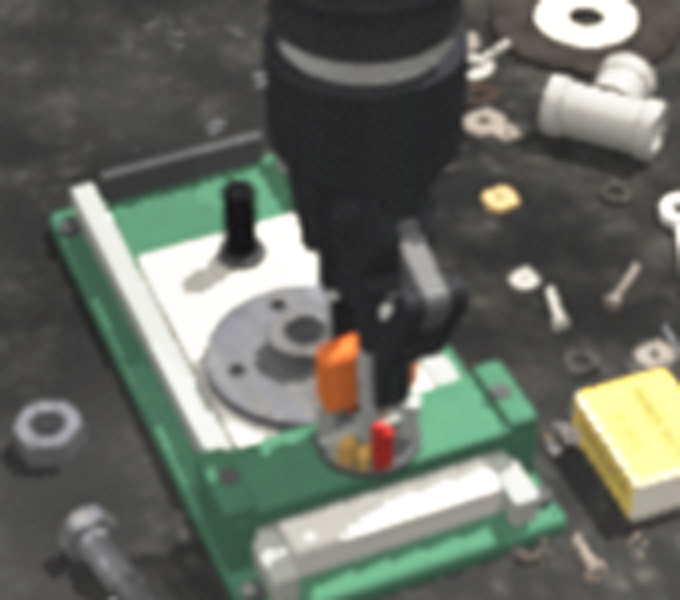

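The view shows the fingers astride the wing, above the crown, with wing visible on both sides of the finger. Closing now.

Call:
{"method": "carry_out", "body": {"moves": [[[0, 0, 0, 0, -0.7], [0, 0, 0, 0, -0.85], [0, 0, 0, 0, -1], [0, 0, 0, 0, -1], [0, 0, 0, 0, -1]]]}}

```text
clock: 3.23
position: [0.5902, -0.1014, 0.0813]
orientation: [180.0, 0.1, 173.5]
contact_force: [-1.1, 1.0, 6.0]
grip_width: 0.013
```

Call:
{"method": "carry_out", "body": {"moves": [[[0, 0, 0, 0, -1], [0, 0, 0, 0, -1], [0, 0, 0, 0, -1]]]}}

```text
clock: 3.48
position: [0.5902, -0.1014, 0.0813]
orientation: [180.0, 0.1, 173.5]
contact_force: [-0.3, 1.1, 5.2]
grip_width: 0.0127
```

```bash
python3 -c "
from h import *
print(ctrl.state())"
```

```text
{'clock': 3.4833, 'joint_pos': array([-9.77410333e+00,  2.74947508e+01, -1.20092142e+01,  5.04034920e+01,
        4.59554466e-02, -3.29505456e+00]), 'qd': array([-0.00126284, -0.0355212 , -0.0008954 ,  0.06264953,  0.00983805,
        0.11157255]), 'joint_torque': array([-8.13609660e-01, -4.63349211e+01,  2.11443114e+01, -4.19351365e-01,
       -4.51109223e-01, -4.00234724e-02]), 'position': array([ 0.59016115, -0.10140308,  0.08133465]), 'orientation': array([1.79959440e+02, 9.50313862e-02, 1.73520955e+02]), 'contact_force': array([-0.28557643,  1.10166297,  5.16896032]), 'moment': array([ 0.34193201,  0.17124977, -0.05105398]), 'grip_width': 0.012746293912621297}
```

Call:
{"method": "carry_out", "body": {"moves": [[[0, 0, -0.008, 0, -1], [0, 0, -0.016, 0, -1], [0, 0, -0.024, 0, -1], [0, 0, -0.032, 0, -1], [0, 0, -0.036, 0, -1]]]}}

```text
clock: 3.9
position: [0.5898, -0.1014, 0.0887]
orientation: [180.0, -0.0, 173.5]
contact_force: [5.2, 2.3, -11.6]
grip_width: 0.0127
```

Call:
{"method": "carry_out", "body": {"moves": [[[0, 0, -0.004, 0, -1], [0, 0, -0.008, 0, -1], [0, 0, -0.008, 0, -1]]]}}

```text
clock: 4.15
position: [0.5898, -0.1015, 0.0909]
orientation: [180.0, 0.0, 173.5]
contact_force: [5.3, 1.6, -10.1]
grip_width: 0.0128
```

Call:
{"method": "carry_out", "body": {"moves": [[[0, 0, -0.004, 0, -1], [0, 0, -0.008, 0, -1], [0, 0, -0.009, 0, -1]]]}}

```text
clock: 4.4
position: [0.5898, -0.1014, 0.093]
orientation: [180.0, 0.0, 173.5]
contact_force: [5.5, 2.5, -13.0]
grip_width: 0.0129
```

Call:
{"method": "carry_out", "body": {"moves": [[[0, 0, 0, 0, -1], [0, 0, 0, 0, -1]]]}}

```text
clock: 4.57
position: [0.5898, -0.1014, 0.093]
orientation: [180.0, 0.0, 173.5]
contact_force: [3.9, 1.5, -11.4]
grip_width: 0.0129
```

```bash
python3 -c "
from h import *
s=ctrl.state();print(s['position'],s['contact_force'],s['moment'])"
```

```text
[ 0.58979835 -0.10140455  0.09297451] [  3.9497785    1.46967541 -11.36233817] [ 0.32449097 -1.27314679 -0.01263381]
```

Call:
{"method": "carry_out", "body": {"moves": [[[0, 0, 0, -0.06, -1], [0, 0, 0, -0.12, -1], [0, 0, 0, -0.18, -1], [0, 0, 0, -0.24, -1], [0, 0, 0, -0.3, -1]]]}}

```text
clock: 4.98
position: [0.5898, -0.1015, 0.093]
orientation: [180.0, 0.0, -168.3]
contact_force: [4.5, 2.0, -11.0]
grip_width: 0.0128
```

```bash
python3 -c "
from h import *
s=ctrl.state();print(s['position'],s['orientation'],s['contact_force'],s['moment'])"
```

```text
[ 0.5897943  -0.10145003  0.0930012 ] [ 1.79972757e+02  1.41433914e-02 -1.68300210e+02] [  4.46423073   2.02221647 -10.96583936] [ 0.28557524 -1.24788298 -0.08819556]
```

Call:
{"method": "carry_out", "body": {"moves": [[[0, 0, 0, -0.09, -1], [0, 0, 0, -0.18, -1], [0, 0, 0, -0.27, -1], [0, 0, 0, -0.36, -1], [0, 0, 0, -0.42, -1]]]}}

```text
clock: 5.4
position: [0.5898, -0.1014, 0.093]
orientation: [180.0, 0.0, -143.0]
contact_force: [3.8, 1.4, -10.9]
grip_width: 0.0128
```

Call:
{"method": "carry_out", "body": {"moves": [[[0, 0, 0, -0.02, -1], [0, 0, 0, -0.04, -1], [0, 0, 0, -0.06, -1]]]}}

```text
clock: 5.65
position: [0.5898, -0.1014, 0.093]
orientation: [180.0, 0.0, -139.6]
contact_force: [5.3, 1.6, -11.7]
grip_width: 0.0131
```

```bash
python3 - <<'E'
from h import *
s=ctrl.state();print(s['position'],s['orientation'],s['contact_force'],s['moment'])
for n,(y0,y1,x0,x1) in(("top",(180,225,285,345)),("scene",(190,240,230,290))):
    c=ctrl.snapshot(n)["img"][y0:y1,x0:x1]; a=cv2.resize(c,None,fx=8,fy=8,interpolation=2); cv2.imwrite(f"pics/k_{n}.png",a[:,:,::-1])
a,b=cv2.imread("pics/k_top.png"),cv2.imread("pics/k_scene.png"); 
E
```

```text
[ 0.58980219 -0.10140014  0.09299328] [ 1.79977757e+02  2.98445761e-02 -1.39616690e+02] [  5.28883769   1.56292228 -11.68733716] [ 0.34587546 -1.30678872 -0.03095011]
```

View pics/k_scene.png

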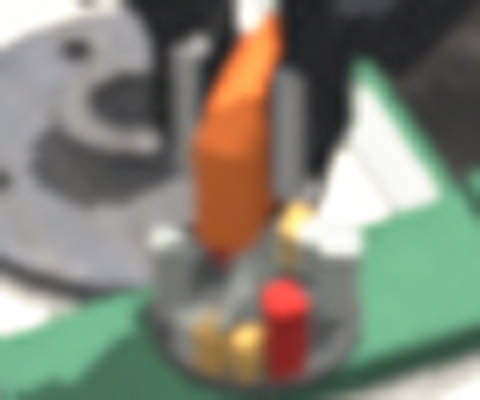

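The cross pin is visible at about (230,290), short of the brass posts (210–245,342) and the red wall (285,325). Turning on in small steps, checking the moment each time.

Call:
{"method": "carry_out", "body": {"moves": [[[0, 0, 0, -0.03, -1], [0, 0, 0, -0.06, -1], [0, 0, 0, -0.09, -1], [0, 0, 0, -0.12, -1], [0, 0, 0, -0.15, -1]]]}}

```text
clock: 6.17
position: [0.5898, -0.1014, 0.093]
orientation: [180.0, 0.0, -130.6]
contact_force: [5.1, 1.3, -11.9]
grip_width: 0.0129
```

```bash
python3 -c "
from h import *
s=ctrl.state();print(s['position'],s['orientation'],s['contact_force'],s['moment'])"
```

```text
[ 0.58982579 -0.10140219  0.0929974 ] [ 1.79983448e+02  3.69724009e-02 -1.30589551e+02] [  5.13336544   1.29165742 -11.85486125] [ 0.31768964 -1.25676599  0.0067235 ]
```

Call:
{"method": "carry_out", "body": {"moves": [[[0, 0, 0, -0.02, -1], [0, 0, 0, -0.04, -1], [0, 0, 0, -0.06, -1]]]}}

```text
clock: 6.42
position: [0.5898, -0.1014, 0.093]
orientation: [180.0, 0.0, -127.0]
contact_force: [4.7, 1.5, -11.3]
grip_width: 0.0129
```

```bash
python3 -c "
from h import *
s=ctrl.state();print(s['position'],s['orientation'],s['contact_force'],s['moment'])"
```

```text
[ 0.58981079 -0.10135453  0.09299921] [ 1.79983737e+02  3.90170250e-02 -1.27015040e+02] [  4.73728147   1.47089495 -11.26359253] [ 0.32445151 -1.28230074 -0.04815658]
```

Call:
{"method": "carry_out", "body": {"moves": [[[0, 0, 0, -0.015, -1], [0, 0, 0, -0.03, -1], [0, 0, 0, -0.045, -1]]]}}

```text
clock: 6.67
position: [0.5898, -0.1014, 0.093]
orientation: [180.0, 0.0, -124.3]
contact_force: [5.9, 1.2, -11.7]
grip_width: 0.0132
```

```bash
cat > s.py <<'E'
from h import *
s=ctrl.state();print(s['clock'],s['position'].round(4),s['orientation'].round(2),s['contact_force'].round(1),s['moment'].round(3))
E
python3 s.py
```

```text
6.6667 [ 0.5898 -0.1014  0.093 ] [ 1.7998e+02  4.0000e-02 -1.2433e+02] [  5.9   1.2 -11.7] [ 0.333 -1.315 -0.035]
```

Call:
{"method": "carry_out", "body": {"moves": [[[0, 0, 0, -0.015, -1], [0, 0, 0, -0.03, -1], [0, 0, 0, -0.045, -1]]]}}

```text
clock: 6.92
position: [0.5898, -0.1013, 0.093]
orientation: [180.0, 0.0, -121.6]
contact_force: [5.6, 1.8, -10.7]
grip_width: 0.013
```

```bash
python3 s.py
```

```text
6.9167 [ 0.5898 -0.1013  0.093 ] [ 1.7999e+02  4.0000e-02 -1.2163e+02] [  5.6   1.8 -10.7] [ 0.34  -1.297 -0.065]
```

Turned 64.9°, still free.

Call:
{"method": "carry_out", "body": {"moves": [[[0, 0, 0, -0.015, -1], [0, 0, 0, -0.03, -1], [0, 0, 0, -0.045, -1]]]}}

```text
clock: 7.17
position: [0.5899, -0.1014, 0.093]
orientation: [180.0, 0.0, -119.0]
contact_force: [6.0, 1.7, -11.6]
grip_width: 0.0131
```

```bash
python3 s.py
```

```text
7.1667 [ 0.5899 -0.1014  0.093 ] [ 1.7999e+02  4.0000e-02 -1.1896e+02] [  6.    1.7 -11.6] [ 0.377 -1.291 -0.25 ]
```

The moment jumped to −0.25 N m at 67.5°, so that is the stop. Easing back about 1°.

Call:
{"method": "carry_out", "body": {"moves": [[[0, 0, 0, 0.01, -1], [0, 0, 0, 0.016, -1], [0, 0, 0, 0.016, -1]]]}}

```text
clock: 7.42
position: [0.5898, -0.1014, 0.093]
orientation: [180.0, 0.0, -120.0]
contact_force: [5.0, 1.6, -12.1]
grip_width: 0.0128
```

```bash
python3 s.py
```

```text
7.4167 [ 0.5898 -0.1014  0.093 ] [ 1.7999e+02  4.0000e-02 -1.1995e+02] [  5.    1.6 -12.1] [ 0.34  -1.318 -0.09 ]
```

Call:
{"method": "carry_out", "body": {"moves": [[[0, 0, 0.004, 0, -1], [0, 0, 0.008, 0, -1], [0, 0, 0.012, 0, -1], [0, 0, 0.016, 0, -1], [0, 0, 0.018, 0, -1]]]}}

```text
clock: 7.83
position: [0.5899, -0.1015, 0.0892]
orientation: [-180.0, 0.0, -119.9]
contact_force: [4.8, 2.0, -6.1]
grip_width: 0.0129
```

Call:
{"method": "carry_out", "body": {"moves": [[[0, 0, 0.003, 0, -1], [0, 0, 0.004, 0, -1]]]}}

```text
clock: 8.0
position: [0.5899, -0.1015, 0.0883]
orientation: [-180.0, 0.0, -119.9]
contact_force: [3.1, 2.9, -4.3]
grip_width: 0.0126
```

```bash
python3 s.py
```

```text
8.0 [ 0.5899 -0.1015  0.0883] [-1.7997e+02  4.0000e-02 -1.1994e+02] [ 3.1  2.9 -4.3] [ 0.568 -1.025 -0.059]
```

Call:
{"method": "carry_out", "body": {"moves": [[[0, 0, 0.003, 0, -1], [0, 0, 0.005, 0, -1], [0, 0, 0.005, 0, -1]]]}}

```text
clock: 8.25
position: [0.5899, -0.1015, 0.088]
orientation: [-179.9, 0.1, -119.9]
contact_force: [1.8, 3.2, 3.2]
grip_width: 0.0131
```

```bash
python3 s.py
```

```text
8.25 [ 0.5899 -0.1015  0.088 ] [-1.7993e+02  5.0000e-02 -1.1993e+02] [1.8 3.2 3.2] [ 0.832 -0.494 -0.147]
```

Seated: the floor takes the load at lift ≈7 mm. Releasing.

Call:
{"method": "carry_out", "body": {"moves": [[[0, 0, 0, 0, -0.5], [0, 0, 0, 0, 0], [0, 0, 0, 0, 0.3], [0, 0, 0, 0, 0.3], [0, 0, 0, 0, 0.3]]]}}

```text
clock: 8.67
position: [0.5888, -0.102, 0.0865]
orientation: [180.0, -0.1, -120.0]
contact_force: [-0.5, 0.9, 0.0]
grip_width: 0.0551
```

Call:
{"method": "carry_out", "body": {"moves": [[[0, 0, -0.04, 0, 0.3], [0, 0, -0.12, 0, 0.3], [0, 0, -0.2, 0, 0.3], [0, 0, -0.28, 0, 0.3], [0, 0, -0.32, 0, 0.3]]]}}

```text
clock: 9.08
position: [0.5908, -0.102, 0.1701]
orientation: [-179.8, 0.1, -119.9]
contact_force: [0.4, 0.2, 1.0]
grip_width: 0.0555
```

```bash
python3 s.py; python3 - <<'E'
from h import *
s=ctrl.snapshot("scene"); a=cv2.resize(s["img"][180:240,225:300],None,fx=8,fy=8,interpolation=2); cv2.imwrite("pics/k2.png",a[:,:,::-1])
E
```

```text
9.0833 [ 0.5908 -0.102   0.1701] [-1.7978e+02  6.0000e-02 -1.1994e+02] [0.4 0.2 1. ] [-0.011 -0.033  0.025]
```

View pics/k2.png

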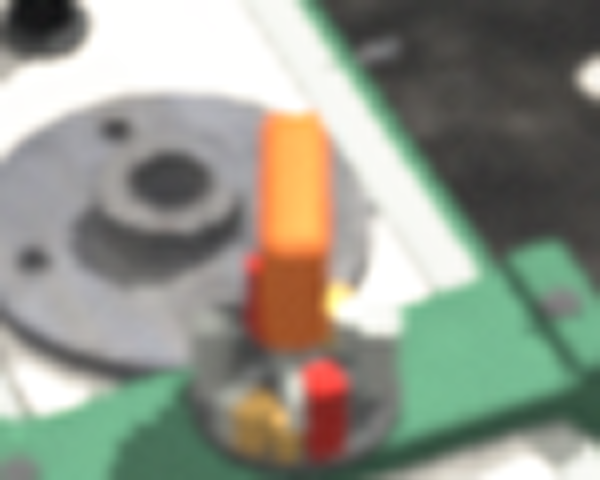

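The pin sits at the red wall beyond the brass posts, around (295,390), and the knob stays up by itself. Next, the post.

Call:
{"method": "carry_out", "body": {"moves": [[[-0.12, 0.05, 0, -0.08, 0.3], [-0.24, 0.1, 0, -0.16, 0.3], [-0.36, 0.155, 0, -0.24, 0.3], [-0.48, 0.207, 0, -0.32, 0.3], [-0.572, 0.247, 0, -0.392, 0.3]]]}}

```text
clock: 9.55
position: [0.6069, 0.0553, 0.1661]
orientation: [179.9, 0.0, -96.1]
contact_force: [0.6, -0.9, -0.4]
grip_width: 0.0553
```

Call:
{"method": "carry_out", "body": {"moves": [[[0, 0, 0, 0, 0.3], [0, 0, 0, 0, 0.3], [0, 0, 0, 0, 0.3], [0, 0, 0, 0, 0.3]]]}}

```text
clock: 9.88
position: [0.607, 0.0521, 0.1664]
orientation: [180.0, -0.0, -96.5]
contact_force: [-0.5, -0.6, 0.4]
grip_width: 0.0558
```

```bash
python3 s.py; python3 - <<'E'
from h import *
for n in("top","scene"):
    s=ctrl.snapshot(n); h=cv2.cvtColor(s["img"],cv2.COLOR_RGB2HSV)
    m=cv2.inRange(h,(7,150,120),(18,255,255))
    p=[(u,v) for v,u in np.argwhere(m) if s["depth"][v,u]>0]
    X=np.array([(ray(s,u,v)*s["depth"][v,u]-s["t"])@s["R"] for u,v in p]); X=X[(abs(X[:,0]-.589)<.04)&(abs(X[:,1]+.102)<.04)]
    print(n,len(X),np.percentile(X[:,2],[50,90,95]) if len(X) else "")
E
```

```text
9.8833 [0.607  0.0521 0.1664] [ 1.7995e+02 -4.0000e-02 -9.6510e+01] [-0.5 -0.6  0.4] [-0.048  0.027  0.055]
top 95 [0.10753723 0.11134261 0.11244728]
scene 191 [0.1106431  0.11381519 0.11450694]
```

Call:
{"method": "carry_out", "body": {"moves": [[[0, 0, 0.12, 0, 0.3], [0, 0, 0.24, 0, 0.3], [0, 0, 0.36, 0, 0.3], [0, 0, 0.46, 0, 0.3], [0, 0, 0.488, 0, 0.3]]]}}

```text
clock: 10.4
position: [0.6039, 0.0518, 0.0407]
orientation: [179.6, -0.1, -96.5]
contact_force: [-1.0, 0.6, 0.6]
grip_width: 0.0557
```

Call:
{"method": "carry_out", "body": {"moves": [[[0, 0, 0, 0, 0], [0, 0, 0, 0, -0.3], [0, 0, 0, 0, -0.6], [0, 0, 0, 0, -0.8], [0, 0, 0, 0, -1]]]}}

```text
clock: 10.82
position: [0.6086, 0.053, 0.047]
orientation: [-179.8, 0.0, -96.4]
contact_force: [-2.5, 0.0, 5.6]
grip_width: 0.0152
```

Call:
{"method": "carry_out", "body": {"moves": [[[0, 0, 0, 0, -1], [0, 0, 0, 0, -1], [0, 0, 0, 0, -1]]]}}

```text
clock: 11.07
position: [0.6086, 0.053, 0.047]
orientation: [-179.8, 0.0, -96.4]
contact_force: [-1.4, -0.3, 5.5]
grip_width: 0.0149
```

```bash
python3 s.py
```

```text
11.0667 [0.6086 0.053  0.047 ] [-1.7981e+02  1.0000e-02 -9.6430e+01] [-1.4 -0.3  5.5] [-0.103  0.419 -0.018]
```

Call:
{"method": "carry_out", "body": {"moves": [[[-0.03, 0, 0, 0, -1], [-0.06, 0, 0, 0, -1], [-0.09, 0, 0, 0, -1], [-0.12, 0, 0, 0, -1], [-0.14, 0, 0, 0, -1]]]}}

```text
clock: 11.48
position: [0.6128, 0.088, 0.047]
orientation: [-179.8, -0.0, -96.4]
contact_force: [-1.1, -3.1, 6.3]
grip_width: 0.0148
```

```bash
python3 s.py
```

```text
11.4833 [0.6128 0.088  0.047 ] [-1.7978e+02 -2.0000e-02 -9.6430e+01] [-1.1 -3.1  6.3] [-0.451  0.246  0.041]
```

Call:
{"method": "carry_out", "body": {"moves": [[[-0.03, 0, 0, 0, -1], [-0.06, 0, 0, 0, -1], [-0.09, 0, 0, 0, -1], [-0.11, 0, 0, 0, -1], [-0.12, 0, 0, 0, -1]]]}}

```text
clock: 11.9
position: [0.6164, 0.1181, 0.047]
orientation: [-179.8, 0.0, -96.4]
contact_force: [-1.1, -2.0, 5.1]
grip_width: 0.0149
```

```bash
python3 s.py
```

```text
11.9 [0.6164 0.1181 0.047 ] [-1.7976e+02  1.0000e-02 -9.6400e+01] [-1.1 -2.   5.1] [-0.417  0.22   0.005]
```

Moved 65.6 mm; now the last few millimetres, gently.

Call:
{"method": "carry_out", "body": {"moves": [[[-0.006, 0, 0, 0, -1], [-0.012, 0, 0, 0, -1], [-0.018, 0, 0, 0, -1], [-0.022, 0, 0, 0, -1]]]}}

```text
clock: 12.23
position: [0.6169, 0.1226, 0.047]
orientation: [-179.8, -0.1, -96.4]
contact_force: [-0.4, -3.9, 7.2]
grip_width: 0.0149
```

```bash
python3 s.py
```

```text
12.2333 [0.6169 0.1226 0.047 ] [-1.7976e+02 -7.0000e-02 -9.6440e+01] [-0.4 -3.9  7.2] [-0.955  0.179  0.049]
```

Call:
{"method": "carry_out", "body": {"moves": [[[-0.003, 0, 0, 0, -1], [-0.006, 0, 0, 0, -1], [-0.006, 0, 0, 0, -1]]]}}

```text
clock: 12.48
position: [0.6169, 0.1226, 0.047]
orientation: [-179.8, -0.2, -96.5]
contact_force: [-0.8, -6.1, 7.4]
grip_width: 0.0151
```

```bash
python3 s.py
```

```text
12.4833 [0.6169 0.1226 0.047 ] [-179.75   -0.22  -96.49] [-0.8 -6.1  7.4] [-1.181  0.257  0.012]
```

End stop felt: no further travel while the force rises. Releasing and withdrawing.

Call:
{"method": "carry_out", "body": {"moves": [[[0, 0, 0, 0, -0.5], [0, 0, 0, 0, 0], [0, 0, 0, 0, 0.3], [0, 0, 0, 0, 0.3], [0, 0, 0, 0, 0.3]]]}}

```text
clock: 12.9
position: [0.6155, 0.1249, 0.0448]
orientation: [-180.0, 0.0, -96.4]
contact_force: [0.6, -0.0, -0.4]
grip_width: 0.0555
```

Call:
{"method": "carry_out", "body": {"moves": [[[0, 0, -0.06, 0, 0.3], [0, 0, -0.18, 0, 0.3], [0, 0, -0.3, 0, 0.3], [0, 0, -0.42, 0, 0.3], [0, 0, -0.54, 0, 0.3]]]}}

```text
clock: 13.32
position: [0.6151, 0.1248, 0.1809]
orientation: [180.0, 0.0, -96.4]
contact_force: [1.4, 0.2, 0.4]
grip_width: 0.0554
```

Call:
{"method": "carry_out", "body": {"moves": [[[-0.12, 0, 0, 0, 0.3], [-0.24, 0, 0, 0, 0.3], [-0.36, 0, 0, 0, 0.3], [-0.48, 0, 0, 0, 0.3], [-0.6, 0, 0, 0, 0.3]]]}}

```text
clock: 13.73
position: [0.6321, 0.2752, 0.1798]
orientation: [180.0, 0.0, -96.4]
contact_force: [1.1, -0.2, 0.1]
grip_width: 0.0553
```

Call:
{"method": "carry_out", "body": {"moves": [[[0, 0, 0, 0, 0.3], [0, 0, 0, 0, 0.3]]]}}

```text
clock: 13.9
position: [0.6319, 0.2756, 0.1791]
orientation: [180.0, -0.0, -96.3]
contact_force: [-0.3, -0.7, 0.3]
grip_width: 0.0556
```

```bash
python3 s.py; python3 - <<'E'
from h import *
T=[]
for n,(y0,y1,x0,x1) in(("top",(130,280,175,350)),("scene",(140,290,155,330))):
    s=ctrl.snapshot(n); T.append(s["img"][y0:y1,x0:x1])
    if n=="top":
        o=np.load("top1.npz")["img"]
        d=np.abs(s["img"].astype(int)-o).max(2)
        for k,(a,b,c,e) in dict(nut=(240,262,240,262),bolt=(277,252,325,270),box=(308,135,343,163)).items(): print(k,(d[b:e,a:c]>40).mean())
        q=[(u,v) for v in range(170,205) for u in range(180,245) if s["depth"][v,u]>0]
        X=np.array([(ray(s,u,v)*s["depth"][v,u]-s["t"])@s["R"] for u,v in q]); k=(X[:,2]>.063)&(X[:,2]<.08); print("post",X[k].mean(0),k.sum())
cv2.imwrite("pics/end.png",cv2.resize(np.hstack(T),None,fx=2.2,fy=2.2,interpolation=2)[:,:,::-1])
E
```

```text
13.9 [0.6319 0.2756 0.1791] [ 1.7998e+02 -2.0000e-02 -9.6250e+01] [-0.3 -0.7  0.3] [-0.021 -0.005 -0.043]
nut nan
bolt 0.0
box 0.0
post [0.61414432 0.12210984 0.07004332] 56<stdin>:8: RuntimeWarning: Mean of empty slice.
  ret = ret.dtype.type(ret / rcount)
```

View pics/end.png

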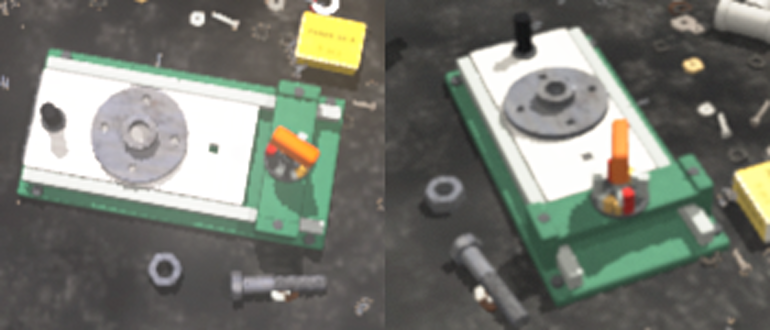

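The final view shows the slide fully out (post at (52,117) px in the left half), the knob parked at (295,147), and the nut, bolt and carton where they were.

```bash
python3 -c "
from h import *
print(ctrl.job_done())"
```

```text
the job is handed in; nothing more can be done
None
```

The knob is parked in its rest notch and the slide is fully out. I handed the job in just after 13.9 s on the robot's clock; no verdict is reported.

- **Knob:** I lifted it about 11.7 mm, below the 13.5 mm top stop. I turned it counter-clockwise until the twist moment rose to 0.25 N m at 67.5° (1.18 rad), under the 0.35 N m limit. Then I eased back 1° and lowered it until the notch floor took the load, at about 7 mm of lift.
- **Slide:** I pulled it out by the post until it stopped. It travelled 70.1 mm by the arm's reading, and pushing 1.5 mm further moved nothing while the force rose to only about 6 N.
- **Last checks:**
  - **Post:** the depth image put its travel at 69.5 mm.
  - **Knob:** before the slide was moved, its top stood at about 112–114 mm, which fits 7 mm of lift. In the final picture it is still turned to the parked angle.
  - **Loose things:** the bolt and carton show no change in the picture.
- **Failed check:** my numeric comparison for the nut failed because I gave it an empty image region. By eye, the nut is where it was.

I viewed 8 pictures of the 10 allowed.

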